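# Sample walnuts with the scoop and hold them up to the inspection camera

### The job

Take the blue scoop, scoop a sample of at least four walnuts out of the steel pan, and present it to the inspection camera: hold the scoop in the air, level and with its open end towards the camera, so that the middle of its bowl is on the lens axis 15 cm in front of the lens, where the camera is focused. Leave every other walnut in the pan, spill none, do not touch walnuts with the fingers, and do not touch the camera stand or disturb the other things on the bench. Finish while still holding the filled scoop there, steady.

Things in the scene. Friction and masses are not known exactly. Their poses are not given: they have to be found in the camera images.
- scoop: loose one-piece blue plastic scoop lying flat on the bench, 120 to 200 g. Origin: centre of the underside of its flat-bottomed bowl; +x towards the open front end (nose), z up. Bowl 130 long (x -65 to +65), 116 wide, walls and bottom 3 thick; back wall 42 high, side walls falling from 42 at the back to 8 at the nose; lip bevelled to 1.5. No reading while held.
- scoop_grip (a point): on the scoop handle's centre line, 42 behind the back wall: scoop frame (-101, 0, 48.5). The handle, a bar 20 wide (y) and 18 high, starts at the back wall (x -63, z 30) and runs back for 115, rising at 26 degrees. A good place to pinch it from above, fingers closing along the scoop's y, with 40 N or more.
- scoop_bowl (a point): middle of the scoop's bowl: scoop frame (0, 0, 20). This is the point to bring to stand_view.
- scoop_nose (a point): middle of the lip at the open front, on the underside: scoop frame (65, 0, 0). The front is open: walnuts stay in while the nose is held a little up and slide out when it dips.
- pan: fixed oblong stainless steel pan, open on top. Origin: centre of its underside; x along its length. Inside 303 (x) by 152 (y), floor 4 above the bench, walls 4 thick, upright, the two end walls coved into the floor with a radius of 30; flat rim, its top 67 above the bench, 325 by 176 outside. The walnuts lie in its +x half, the end farther from the robot.
- pan_in (a point): centre of the pan's inner floor: pan frame (0, 0, 4).
- nut0: one of eight loose walnuts in their shells, light brown, about 36 long and 32 in diameter, 13 g, lying in the pan in a single layer. Origin: its centre.
- nut1: one of eight loose walnuts in their shells, light brown, about 36 long and 32 in diameter, 13 g, lying in the pan in a single layer. Origin: its centre.
- nut2: one of eight loose walnuts in their shells, light brown, about 36 long and 32 in diameter, 13 g, lying in the pan in a single layer. Origin: its centre.
- nut3: one of eight loose walnuts in their shells, light brown, about 36 long and 32 in diameter, 13 g, lying in the pan in a single layer. Origin: its centre.
- nut4: one of eight loose walnuts in their shells, light brown, about 36 long and 32 in diameter, 13 g, lying in the pan in a single layer. Origin: its centre.
- nut5: one of eight loose walnuts in their shells, light brown, about 36 long and 32 in diameter, 13 g, lying in the pan in a single layer. Origin: its centre.
- nut6: one of eight loose walnuts in their shells, light brown, about 36 long and 32 in diameter, 13 g, lying in the pan in a single layer. Origin: its centre.
- nut7: one of eight loose walnuts in their shells, light brown, about 36 long and 32 in diameter, 13 g, lying in the pan in a single layer. Origin: its centre.
- stand: fixed inspection camera stand. Origin: on the bench below the view point, at the cross of white lines on the grey base plate; z up, +x to the column. Base plate x -80 to 240, 130 wide, 14 high; column 22 thick at x 215, 414 high. The camera, a white ring light 80 wide round its lens, looks 45 degrees down in the direction (-x, -z). Nothing stands over the base plate at x below 70.
- stand_view (a point): the camera's focus, a point in the air: stand frame (0, 0, 180), on the lens axis, 150 in front of the lens.
- stand_lens (a point): front of the camera lens: stand frame (106, 0, 286).
- calculator: bystander: loose black desk calculator 125 x 78 x 15 lying flat; origin: centre of its underside.
- tin_a: bystander: loose black tin with brass-coloured bands, 73 in diameter, 84 high; origin: centre of its underside.
- tin_b: bystander: a second tin, like tin_a.
- label_roll: bystander: loose roll of white labels lying flat, 84 in diameter, 30 high; origin: centre of its underside.

How it is judged:
By the outcome, as a careful person would: the job done as asked, in the order asked, and still so for the second after the job is handed in, while the arm keeps its last pose, push and grip.
It also fails if it takes over 61 s, if anything falls off the work surface, if the arm or the gripper's body presses on something with over 40 N, if the wrist force passes 120 N, or if a joint passes its speed limit or range.

### The arm

A 6-joint arm with a two-finger parallel gripper is mounted at the origin on the work surface. World frame = base frame: x ahead of the robot, y to its left, z up, the work surface at z = 0. Lengths are in mm, angles in rad, forces in N, time in s.
With the tool pointing down it reaches from about 300 to 775 mm from the base axis. Payload 14.6 kg.
Tool frame: the origin (TCP) lies between the finger pads; the fingertips stand manip.tip_reach ahead of it and the grasp point (between the pads) lies 5 mm behind it (manip.tip_reach is the distance from the TCP to the fingertips, in mm); z points along the fingers, y is the line along which they close (so a half turn about z gives the same grasp; the last joint's range is limited). The gripper opens to 94 mm and grips with 3 to 60 N. Pads are 16 mm wide; open, the fingers measure 119 mm over their backs; the gripper's body (75 mm by 177 mm) begins 78 mm behind the grasp point.
Start: joints at [-1.206, 0.3, 1.521, -0, 1.321, -0.067], TCP at [230.17, -499.511, 219.446] pointing down, gripper open.
Joint ranges: [-3.03, 3.03], [-0.79, 2.21], [0.23, 2.52], [-1.04, 4.18], [0, 3.07], [-2.55, 2.55]. Speed limits (rad/s): [2.22, 2.22, 2.57, 3.14, 3.14, 3.14].

### API

Orientations are given as [roll, pitch, yaw] about the fixed x, y, z axes, in that order (R = Rz(yaw) Ry(pitch) Rx(roll)).
In Python, from cell import manip gives the robot as it stands. The module is installed in compiled form; this text tells all that it offers.
- The arm moves only by the shell command python3 -m creep 'ROWS' [FORCE]. ROWS is JSON, a list of rows, each a list of 3 entries, a list of its own where there are three numbers: the opening, from -1 (shut) to 1 (fully open), then the shift along the tool's x, y, z in cm, then the turn about the tool's z in units of 5 degrees (1.0 is 5 degrees). In form: [[grip, [tx, ty, tz], roll], ...]. A call has 1 to 12 rows; each row is the pose to reach, as a shift and turn from the pose commanded when the call began, along the tool's axes at that moment; what a row does not reach only later rows make up. A row lasts 1/10 s, in which the tool goes at most 50 mm and 8.59 degrees, less where a joint would pass 70% of its speed; a pose out of reach is approached as far as the arm can. A call with a gripper value outside its range is refused whole. The fingers move at their own pace and stop on an object; FORCE is the grip in N (left out, the last holds). Time passes only in rows, so rows that repeat a pose let the fingers close. It gives the time, the measured TCP pose, the force, the opening and the grip force at its end, in the units of the state.
- manip.read_state(): the state, without advancing time (a new reading comes with each control period).
- manip.camera(name): name is "scene" or "top"; returns the picture (384x512x3 uint8, red, green, blue); there is no depth.
- manip.camera_params(name): a dict with "fovy" (degrees; the focal length in pixels is half the picture's height over the tangent of half this angle, whatever the lens; pixels are square), "cx", "cy" (the principal point, pixels), "origin" and "attitude" of the camera in the world. Camera axes: x right, y down, z forward; pixel columns grow to the right and rows downward; lengths in mm; the calibration is good to about 2 mm. A picture is of the moment at which its call begins. camera_params takes no time and is no camera call.
- manip.sign_off(): hands the job in; it is judged then, once.
The state is a dict: "clock": time; "joints": joint angles; "qd": joint speeds; "effort": joint torques, N m; "eef_pos": TCP position; "eef_rot": TCP orientation; "wrist_force": force on the tool from outside, world axes, zero at the start; "moment": the same for the moment, N m; "finger_gap": finger opening in mm; "finger_force": force on a finger pad.
Only numpy, scipy, OpenCV 4.12 (cv2) and the standard library are available. Lean on these libraries where they do the work, as an engineer would, in place of code of your own. Each camera call takes 0.05 s, during which the arm holds its last target. There are 200 camera calls.

## Working session

There is one attempt and no reset: what is moved stays moved. The work goes in short steps, Python scripts to look and compute and a shell command to move; the robot and the scene stay as the last step left them, time stands still between calls to the robot, and variables do not carry over. Pictures are saved under pics/ and viewed, at most 10 in all, crops included, and the job is handed in when it is done.

```bash
mkdir -p pics
python3 - <<'E'
from cell import manip
import cv2
print(manip.read_state(), manip.tip_reach)
for n in("scene","top"):
    print(n,manip.camera_params(n))
    cv2.imwrite(f"pics/{n}0.png",cv2.cvtColor(manip.camera(n),cv2.COLOR_RGB2BGR))
E
```

```text
{'clock': 0.0, 'joints': array([-1.20558729e+00,  3.00469149e-01,  1.52159411e+00, -1.27697406e-05,
        1.32072122e+00, -6.65837309e-02]), 'qd': array([ 2.50012467e-04, -2.05908455e-04,  1.15819694e-03,  4.95434873e-05,
        9.51488070e-04,  7.78385692e-04]), 'effort': array([ 6.57914079e-04, -5.31807339e+01, -3.52734125e+01,  7.08531705e-02,
        2.44307349e-02, -1.10035855e-04]), 'eef_pos': array([ 230.08508975, -499.27669132,  218.88188847]), 'eef_rot': array([-3.14040265e+00, -6.69559347e-05,  4.31795898e-01]), 'wrist_force': array([-0.84428814,  0.09720074,  0.48513672]), 'moment': array([ 0.03490442,  0.01898578, -0.00314626]), 'finger_force': 0.0, 'finger_gap': 94.00528018464574} 14.0
scene {'fovy': 51.627719940781446, 'cx': 253.43532523058727, 'cy': 192.27096984891463, 'origin': array([1098.80275357, -191.54233193, 1107.15034259]), 'attitude': array([-2.55533447,  0.01613429,  1.20862497])}
top {'fovy': 43.32908823420675, 'cx': 256.87936895511723, 'cy': 189.9372663838989, 'origin': array([ 218.20025997,   12.7650387 , 1649.30460231]), 'attitude': array([-2.93542895,  0.00554479, -1.59594596])}
```

View pics/scene0.png

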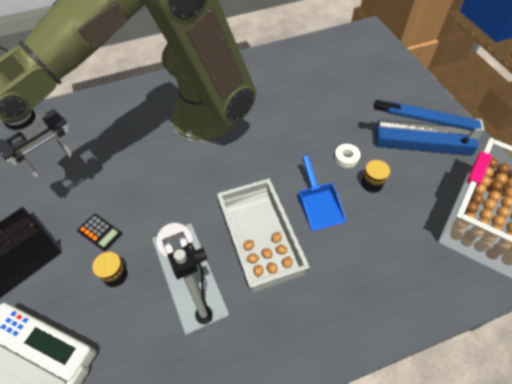

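View pics/top0.png

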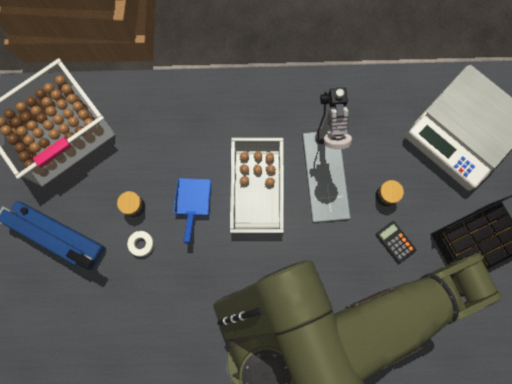

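The top view has +x up and +y left. The scoop is at about (193,205), with its nose up. The pan is at (257,186), with the nuts in its upper half. The stand's base plate is at (326,176), with its column up. In the scene view the scoop is at (320,200), the pan at (262,235) and the stand at (190,275). Next I'll measure from masks.

```bash
cat > h.py <<'E'
from cell import manip
import numpy as np, cv2
from scipy.spatial.transform import Rotation as Ro
P={n:manip.camera_params(n) for n in("scene","top")}
def ray(n,u,v):
    p=P[n]; f=192/np.tan(np.radians(p["fovy"])/2)
    d=Ro.from_euler("xyz",p["attitude"]).as_matrix()@np.array([(u-p["cx"])/f,(v-p["cy"])/f,1])
    return np.array(p["origin"]),d/np.linalg.norm(d)
def plane(n,u,v,z):
    o,d=ray(n,u,v); return o+d*(z-o[2])/d[2]
def tri(a,b):
    A=np.zeros((3,3));B=np.zeros(3);L=[ray("scene",*a),ray("top",*b)]
    for o,d in L: M=np.eye(3)-np.outer(d,d);A+=M;B+=M@o
    x=np.linalg.solve(A,B); return x,[round(float(np.linalg.norm((np.eye(3)-np.outer(d,d))@(x-o))),1) for o,d in L]
def proj(n,X):
    p=P[n]; f=192/np.tan(np.radians(p["fovy"])/2)
    c=Ro.from_euler("xyz",p["attitude"]).as_matrix().T@(np.array(X)-p["origin"])
    return np.array([p["cx"]+f*c[0]/c[2],p["cy"]+f*c[1]/c[2]])
E
python3 - <<'E'
from h import *
np.set_printoptions(precision=1,suppress=True)
I={n:cv2.imread(f"pics/{n}0.png") for n in P}
for n,(x0,y0,x1,y1) in {"top":(165,165,220,250),"scene":(290,145,355,240)}.items():
    h=cv2.cvtColor(I[n],cv2.COLOR_BGR2HSV)
    m=cv2.inRange(h,(100,120,60),(130,255,255)); k=np.zeros_like(m);k[y0:y1,x0:x1]=m[y0:y1,x0:x1]
    c=max(cv2.findContours(k,0,cv2.CHAIN_APPROX_NONE)[0],key=cv2.contourArea)
    print(n,cv2.contourArea(c),cv2.approxPolyDP(c,2.0,True)[:,0].tolist())
    hd=k if 0 else None
def crop(n,x,y,w,h,s): return cv2.resize(I[n][y:y+h,x:x+w],None,fx=s,fy=s,interpolation=cv2.INTER_CUBIC)
C=np.zeros((600,800,3),np.uint8)
def put(im,x,y): C[y:y+im.shape[0],x:x+im.shape[1]]=im
put(crop("top",170,130,100,110,3),0,0); put(crop("top",290,120,66,110,4)[:330],300,0)
put(crop("scene",285,145,70,90,3),570,0)
put(crop("scene",145,215,90,120,2),0,340); put(crop("scene",210,170,110,125,2),200,335)
put(crop("top",225,130,66,60,5),440,295)
cv2.imwrite("pics/c1.png",C)
E
```

```text
top 1372.5 [[210, 179], [179, 178], [177, 181], [174, 213], [185, 214], [187, 217], [184, 236], [187, 243], [190, 240], [193, 218], [196, 215], [208, 214]]
scene 1733.5 [[303, 156], [310, 186], [299, 191], [298, 198], [311, 229], [316, 230], [344, 222], [345, 217], [332, 183], [318, 185], [308, 156]]
```

View pics/c1.png

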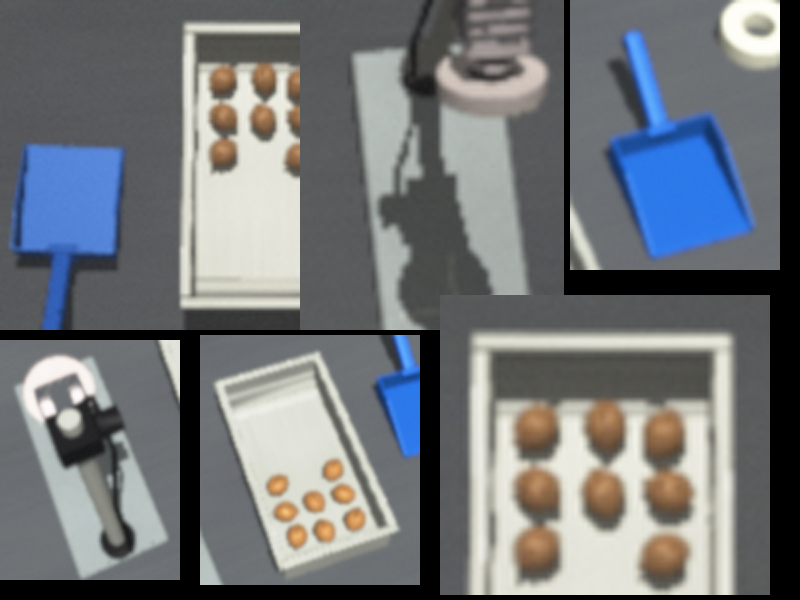

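The composite shows the scoop corners, the pan rim and eight nuts in rows of 3, 3 and 2. The nearest row is about at the pan's middle. The stand plate is partly shaded. I'll compute poses from these corners and from contours.

Run:
```python
from h import *
np.set_printoptions(precision=1,suppress=True)
I={n:cv2.imread(f"pics/{n}0.png") for n in P}
print("scoop")
for nm,s,t in [("noseL",(345.7,221),(178.3,178.3)),("noseR",(313.3,230.7),(210.7,179.7)),("backL",(332.3,183.3),(174,213)),("backR",(298.3,192.7),(209,215)),("hend",(305.7,156),(185.5,242))]:
    print(nm,*tri(s,t))
for n in P:
    h=cv2.cvtColor(I[n],cv2.COLOR_BGR2HSV)
    b={"top":[(228,134,288,237),(300,125,352,225)],"scene":[(212,172,312,292),(145,215,235,335)]}[n]
    for nm,(x0,y0,x1,y1),z,lo,hi in [("pan",b[0],67,(0,0,150),(60,60,255)),("plate",b[1],14,(60,8,115),(125,60,255))]:
        m=cv2.inRange(h,lo,hi);k=np.zeros_like(m);k[y0:y1,x0:x1]=m[y0:y1,x0:x1]
        k=cv2.morphologyEx(k,cv2.MORPH_OPEN,np.ones((2,2),np.uint8))
        c=max(cv2.findContours(k,0,cv2.CHAIN_APPROX_NONE)[0],key=cv2.contourArea)
        hu=cv2.convexHull(c)
        w=np.array([plane(n,u,v,z)[:2] for u,v in hu[:,0]],np.float32)
        r=cv2.minAreaRect(w); print(n,nm,np.array(r[0]),np.array(r[1]),r[2], cv2.approxPolyDP(hu,3,True)[:,0].tolist())
    x0,y0,x1,y1=b[0]
    m=cv2.inRange(h,(3,75,50),(22,255,255));k=np.zeros_like(m);k[y0:y1,x0:x1]=m[y0:y1,x0:x1]
    for c in cv2.findContours(k,0,cv2.CHAIN_APPROX_NONE)[0]:
        if cv2.contourArea(c)>15:
            (u,v),_=cv2.minEnclosingCircle(c); print(n,"nut",plane(n,u,v,20)[:2],cv2.contourArea(c))
print("lens check")
for a in [(231.4,138),(283.6,138)]: print(plane("top",*a,67))
for a in [(217.5,193.5),(270,179),(309,267.5),(251.5,285)]: print(plane("scene",*a,67))
```

```text
scoop
noseL [612.9 288.2  -3.2] [0.0, 0.0]
noseR [605.9 176.1  -5.1] [1.6, 1.6]
backL [485.1 298.   30.8] [1.9, 1.9]
backR [475.8 179.9  26.6] [2.1, 2.1]
hend [380.2 249.1  75.1] [0.9, 0.9]
scene pan [577.7  12.8] [178.1 329.4] 88.18342590332031 [[269, 179], [310, 268], [251, 288], [218, 195]]
scene plate [ 598.6 -230.8] [284.6 377.2] 70.7221450805664 [[221, 216], [235, 258], [235, 335], [146, 335], [146, 216]]
scene nut [678.  -35.1] 71.0
scene nut [683.5   5. ] 69.0
scene nut [683.4  53.3] 66.5
scene nut [634.9 -37.5] 69.0
scene nut [634.5   8.2] 66.5
scene nut [640.   51.9] 63.5
scene nut [589.2 -33.2] 65.0
scene nut [595.9  54. ] 61.0
top pan [565.9   9.9] [177.7 323.1] 88.24855041503906 [[283, 139], [284, 232], [232, 233], [232, 139]]
top plate [ 604.9 -231.1] [318.5 130. ] 3.493932008743286 [[304, 134], [316, 133], [342, 152], [350, 219], [314, 222]]
top nut [587.7 -31.1] 43.5
top nut [593.6  56.9] 44.0
top nut [632.2 -34.2] 46.5
top nut [633.3   7.5] 41.0
top nut [634.6  56.1] 45.5
top nut [675.5 -32.1] 44.5
top nut [681.5  56.9] 44.5
top nut [682.   8.] 46.5
lens check
[733.1  95.8  67. ]
[728.3 -82.7  67. ]
[409.9 -69.4  67. ]
[418.3 105.3  67. ]
[738.6  92.6  67. ]
[728.4 -74.8  67. ]
```

```bash
cat > d.py <<'E'
import sys
from h import *
x,y,z,yaw=map(float,sys.argv[1:5])
s=manip.read_state(); R=Ro.from_euler("xyz",s["eef_rot"])
sh=R.inv().apply(np.array([x,y,z])-s["eef_pos"])/10
ps=np.arctan2(*R.as_matrix()[[1,0],0])
print("t",s["clock"],"shift cm",sh.round(2),"turn",round((np.degrees(ps)-yaw)/5,2),"rot",np.degrees(s["eef_rot"]).round(2),"gap",round(s["finger_gap"],1),"F",s["wrist_force"].round(1))
E
python3 -m creep '[[1,[10,-12,-2],1.4],[1,[15,-18,-2],2.8],[1,[20,-23.5,-2],4.2],[1,[23,-27,-2],5.7],[1,[26,-30.5,-2],5.7],[1,[30,-35,-2],5.7],[1,[33,-38.5,-2],5.7],[1,[36,-42,-2],5.7],[1,[39,-45.5,-2],5.7],[1,[43,-50,-2],5.7],[1,[46.5,-54,-2],5.7],[1,[50.5,-58.4,-2],5.7]]'
python3 d.py 444.5 243 100 -3.8
```

```text
clock: 1.3
eef_pos: [394.8, 78.7, 238.9]
eef_rot: [-3.142, -0.0, -0.065]
wrist_force: [0.7, -0.6, -0.5]
finger_gap: 94.0
finger_force: 0.0
t 1.3 shift cm [  3.88 -16.72  13.89] turn 0.01 rot [-1.80e+02 -2.00e-02 -3.75e+00] gap 94.0 F [ 0.7 -0.6 -0.5]
```

```bash
python3 -m creep '[[1,[0,0,0],0],[1,[0,0,0],0]]' >/dev/null
python3 d.py 444.5 243 100 -3.8
```

```text
t 1.5 shift cm [  3.95 -16.87  13.83] turn 0.04 rot [ 1.7998e+02  6.0000e-02 -3.6000e+00] gap 94.2 F [ 0.2 -0.3 -0. ]
```

```bash
python3 -m creep '[[1,[1,-4.2,3],0],[1,[2,-8.5,6],0],[1,[3,-12.7,9],0],[1,[3.9,-16.9,12],0],[1,[3.9,-16.9,13.8],0],[1,[3.9,-16.9,13.8],0],[1,[3.9,-16.9,13.8],0]]'
python3 d.py 444.5 243 43.5 -3.8
python3 - <<'E'
from h import *
C=np.zeros((600,800,3),np.uint8)
a=manip.camera("top")[160:260,150:250,::-1];b=manip.camera("scene")[120:240,260:360,::-1]
C[:400,:400]=cv2.resize(a,None,fx=4,fy=4,interpolation=2);C[:480,400:]=cv2.resize(b,None,fx=4,fy=4,interpolation=2)
cv2.imwrite("pics/c2.png",C)
E
```

```text
clock: 2.2
eef_pos: [445.2, 241.0, 101.4]
eef_rot: [3.141, 0.0, -0.067]
wrist_force: [0.3, 0.4, 0.4]
finger_gap: 93.8
finger_force: 0.0
t 2.2 shift cm [-0.08 -0.2   5.79] turn -0.01 rot [ 1.7998e+02  2.0000e-02 -3.8500e+00] gap 93.8 F [0.3 0.4 0.4]
```

View pics/c2.png

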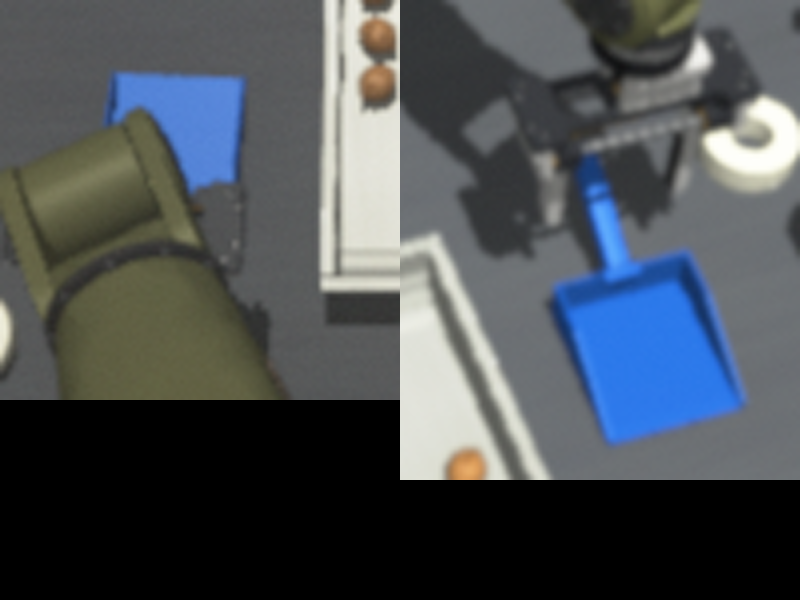

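The fingers straddle the handle, which is at scene-crop pixel (600,215). I'll lower, close lightly, then lift with the nose on the bench so the scoop pivots nose-down.

```bash
python3 -m creep '[[1,[-0.1,-0.2,2],0],[1,[-0.1,-0.2,4],0],[1,[-0.1,-0.2,5.5],0],[1,[-0.1,-0.2,5.8],0],[1,[-0.1,-0.2,5.8],0]]' 6
python3 -m creep '[[-1,[0,0,0],0],[-1,[0,0,0],0],[-1,[0,0,0],0],[-1,[0,0,0],0],[-1,[0,0,0],0],[-1,[0,0,0],0]]' 6
```

```text
clock: 2.8
eef_pos: [444.5, 244.1, 43.8]
eef_rot: [-3.141, -0.001, -0.066]
wrist_force: [-0.2, -0.0, -0.0]
finger_gap: 94.2
finger_force: 0.0
clock: 3.4
eef_pos: [444.0, 244.6, 42.8]
eef_rot: [3.142, 0.0, -0.066]
wrist_force: [0.3, 0.9, -0.0]
finger_gap: 49.3
finger_force: 0.0
```

```bash
python3 -m creep '[[-1,[0,0,0],0],[-1,[0,0,0],0],[-1,[0,0,0],0],[-1,[0,0,0],0],[-1,[0,0,0],0],[-1,[0,0,0],0],[-1,[0,0,0],0]]' 6
```

```text
clock: 4.1
eef_pos: [444.0, 244.5, 42.8]
eef_rot: [3.141, 0.0, -0.066]
wrist_force: [-1.2, -1.2, 0.2]
finger_gap: 20.3
finger_force: 6.0
```

```bash
python3 -m creep '[[-1,[0.1,0,-0.6],0],[-1,[0.3,0,-1.1],0],[-1,[0.5,0,-1.7],0],[-1,[0.8,0,-2.3],0],[-1,[1.1,0,-2.8],0],[-1,[1.4,0,-3.3],0],[-1,[1.7,0,-3.9],0],[-1,[2.0,0,-4.4],0],[-1,[2.0,0,-4.4],0]]' 6
python3 - <<'E'
from h import *
b=manip.camera("scene")[120:240,260:360,::-1]
cv2.imwrite("pics/c3.png",cv2.resize(b,None,fx=5,fy=5,interpolation=2))
E
```

```text
clock: 5.0
eef_pos: [464.6, 243.4, 87.6]
eef_rot: [-3.141, -0.001, -0.066]
wrist_force: [-0.1, 0.1, -1.1]
finger_gap: 19.8
finger_force: 6.0
```

View pics/c3.png

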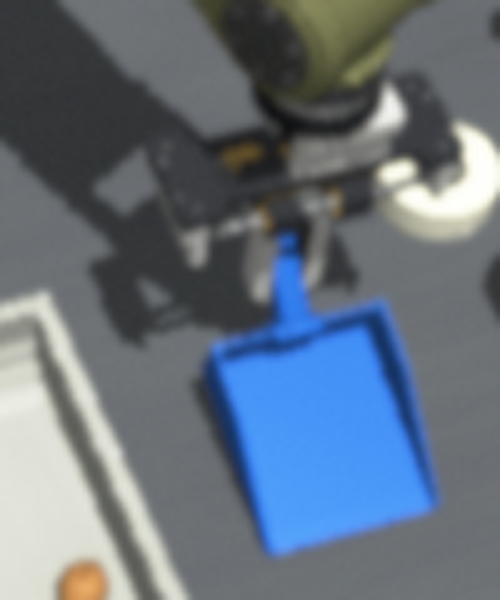

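The scoop is tilted with its nose still on the bench: the nose corners are at crop pixels (270,555) and (437,505). Next I'll grip hard and lift.

```bash
python3 -m creep '[[-1,[0,0,0],0],[-1,[0,0,0],0],[-1,[0,0,-1],0],[-1,[0,0,-3],0],[-1,[0,0,-5.5],0],[-1,[0,0,-8],0],[-1,[0,0,-10.5],0],[-1,[0,0,-11.5],0],[-1,[0,0,-11.5],0]]' 60
python3 d.py 412 15.5 200 -1.7
```

```text
clock: 5.95
eef_pos: [464.2, 243.4, 202.9]
eef_rot: [-3.141, -0.002, -0.066]
wrist_force: [0.1, 0.1, -2.4]
finger_gap: 19.9
finger_force: 60.0
t 5.95 shift cm [-3.71 23.09  0.26] turn -0.41 rot [-1.7995e+02 -1.0000e-01 -3.7600e+00] gap 19.9 F [ 0.1  0.1 -2.4]
```

```bash
python3 -m creep '[[-1,[-0.4,2,0],0],[-1,[-0.8,5,0],-0.1],[-1,[-1.3,8,0],-0.2],[-1,[-1.8,11,0],-0.3],[-1,[-2.3,14,0],-0.4],[-1,[-2.8,17,0],-0.4],[-1,[-3.2,20,0],-0.4],[-1,[-3.6,22.3,0],-0.4],[-1,[-3.7,23.1,0],-0.4],[-1,[-3.7,23.1,0],-0.4],[-1,[-3.7,23.1,0],-0.4]]'
python3 - <<'E'
from h import *
C=np.zeros((600,800,3),np.uint8)
a=manip.camera("top")[125:245,205:305,::-1];b=manip.camera("scene")[150:295,205:320,::-1]
C[:480,:400]=cv2.resize(a,None,fx=4,fy=4,interpolation=2);b=cv2.resize(b,None,fx=3.4,fy=3.4,interpolation=2);C[:b.shape[0],400:400+b.shape[1]]=b
cv2.imwrite("pics/c4.png",C)
E
python3 d.py 412 15.5 92 -1.7
```

```text
clock: 7.05
eef_pos: [411.9, 15.8, 201.4]
eef_rot: [-3.141, 0.001, -0.031]
wrist_force: [-0.1, 0.6, -0.9]
finger_gap: 19.5
finger_force: 60.0
t 7.15 shift cm [1.000e-02 5.000e-02 1.095e+01] turn -0.0 rot [-1.7999e+02  3.0000e-02 -1.7000e+00] gap 19.8 F [-0.7  0.1 -1.5]
```

View pics/c4.png

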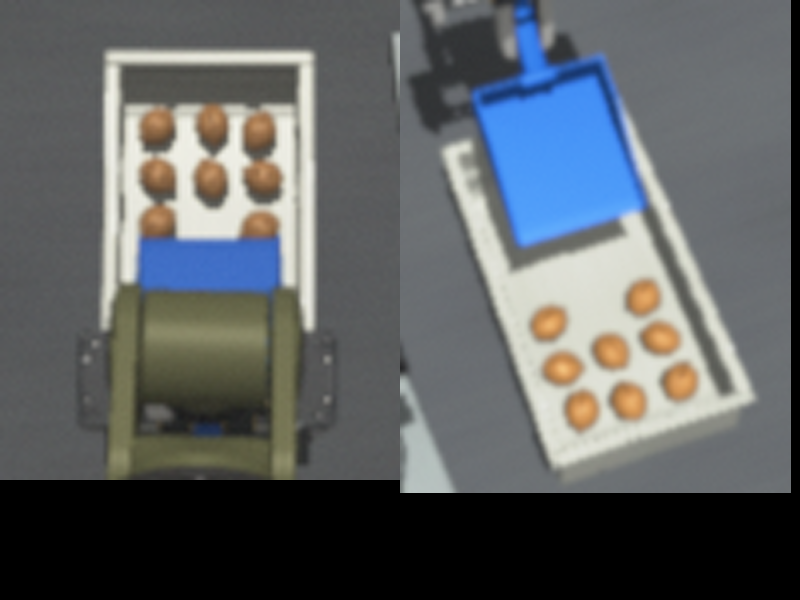

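Run:
```python
from h import *
print(tri((240.3,223.5),(275.3,184.5)),tri((277.9,211.2),(239.3,184.5)))
for n,q in (("top",[(104,52),(314,52),(124,104),(297,104)]),):
  for (u,v),z in zip(q,(67,67,4,4)): print(plane(n,205+u/4,125+v/4,z))
```

```text
(array([558.01945381, -45.98435386, 105.9638844 ]), [1.5, 1.5]) (array([560.54662804,  70.88794537, 107.98898923]), [0.8, 0.8])
[733.10926173  97.18992164  67.        ]
[728.2697582 -82.3707442  67.       ]
[705.06317036  83.54310623   4.        ]
[700.96612907 -69.38956781   4.        ]
```

The nose is at (559, 12.5), as planned. Now I'll descend.

```bash
python3 -m creep '[[-1,[0,0,2],0],[-1,[0,0,4.5],0],[-1,[0,0,7],0],[-1,[0,0,9],0],[-1,[0,0,10],0],[-1,[0,0,10.5],0],[-1,[0,0,10.8],0],[-1,[0,0,11],0],[-1,[0,0,11],0]]' 25
python3 - <<'E'
from h import *
C=np.zeros((600,800,3),np.uint8)
a=manip.camera("top")[125:245,205:305,::-1];b=manip.camera("scene")[150:295,205:320,::-1]
C[:480,:400]=cv2.resize(a,None,fx=4,fy=4,interpolation=2);b=cv2.resize(b,None,fx=3.4,fy=3.4,interpolation=2);C[:b.shape[0],400:400+b.shape[1]]=b
cv2.imwrite("pics/c5.png",C)
E
python3 d.py 412 15.5 90.8 -1.7
```

```text
clock: 8.05
eef_pos: [412.2, 15.2, 92.2]
eef_rot: [-3.142, -0.001, -0.031]
wrist_force: [0.3, 0.2, -1.1]
finger_gap: 19.9
finger_force: 25.0
t 8.15 shift cm [-0.02 -0.03  0.15] turn -0.01 rot [ 1.80e+02 -5.00e-02 -1.76e+00] gap 19.5 F [-0.7 -0.6 -1.7]
```

View pics/c5.png

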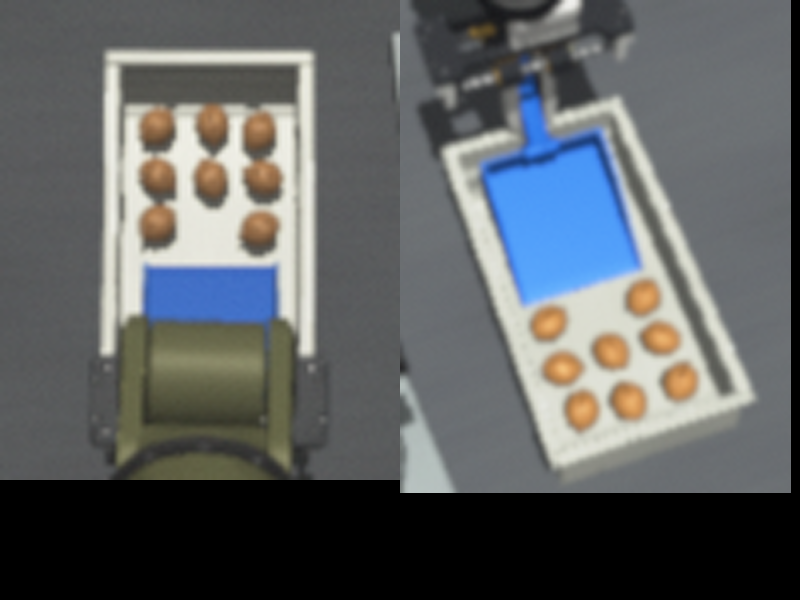

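The nose is just at the floor, at top-crop pixel row 267 and some 10 mm behind the nearest nuts, and the handle clears the rim. Next I'll advance while levelling.

```bash
python3 -m creep '[[-1,[0.4,0,0.3],0],[-1,[0.8,0,0.4],0],[-1,[1.2,0,0.5],0],[-1,[1.6,0,0.6],0],[-1,[2.0,0,0.7],0],[-1,[2.4,0,0.85],0],[-1,[2.8,0,1.0],0],[-1,[3.2,0,1.1],0],[-1,[3.6,0,1.25],0],[-1,[3.9,0,1.45],0],[-1,[4.2,0,1.7],0],[-1,[4.5,0,1.9],0]]' 20
python3 d.py 484 13.4 46.5 -1.7
```

```text
clock: 9.35
eef_pos: [457.0, 13.8, 72.5]
eef_rot: [-3.142, 0.0, -0.031]
wrist_force: [-2.2, 0.3, 1.6]
finger_gap: 19.9
finger_force: 20.0
t 9.35 shift cm [ 2.7  -0.04  2.6 ] turn -0.01 rot [-1.80e+02  2.00e-02 -1.76e+00] gap 19.9 F [-2.2  0.3  1.6]
```

```bash
python3 -m creep '[[-1,[0.3,0,0.2],0],[-1,[0.6,0,0.45],0],[-1,[0.9,0,0.7],0],[-1,[1.2,0,0.95],0],[-1,[1.5,0,1.25],0],[-1,[1.8,0,1.6],0],[-1,[2.1,0,1.9],0],[-1,[2.4,0,2.2],0],[-1,[2.7,0,2.45],0],[-1,[2.7,0,2.55],0],[-1,[2.7,0,2.6],0]]' 20
python3 d.py 484 13.4 46.5 -1.7
python3 - <<'E'
from h import *
C=np.zeros((600,800,3),np.uint8)
a=manip.camera("top")[125:245,205:305,::-1];b=manip.camera("scene")[150:295,205:320,::-1]
C[:480,:400]=cv2.resize(a,None,fx=4,fy=4,interpolation=2);b=cv2.resize(b,None,fx=3.4,fy=3.4,interpolation=2);C[:b.shape[0],400:400+b.shape[1]]=b
cv2.imwrite("pics/c6.png",C)
E
```

```text
clock: 10.45
eef_pos: [484.3, 13.0, 47.3]
eef_rot: [3.142, -0.001, -0.031]
wrist_force: [-4.6, -0.0, 12.5]
finger_gap: 19.8
finger_force: 20.0
t 10.45 shift cm [-0.03 -0.04  0.08] turn -0.01 rot [ 1.80e+02 -5.00e-02 -1.76e+00] gap 19.8 F [-4.6 -0.  12.5]
```

View pics/c6.png

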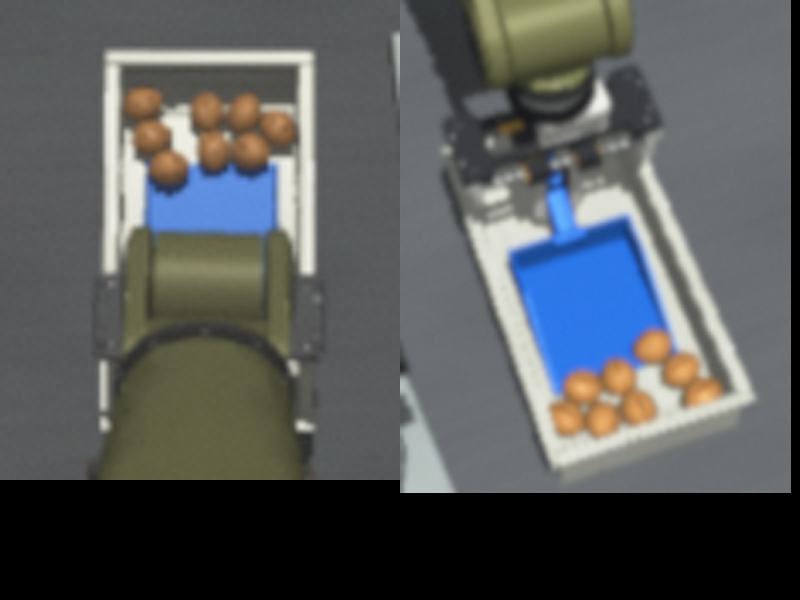

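The scoop is level on the floor and the nuts are bunched at its lip, top-crop row ~165. I'll keep pushing towards the far end.

```bash
python3 -m creep '[[-1,[0.3,0,-0.03],0],[-1,[0.7,0,-0.03],0],[-1,[1.1,0,-0.03],0],[-1,[1.5,0,-0.03],0],[-1,[1.9,0,-0.03],0],[-1,[2.3,0,-0.03],0],[-1,[2.7,0,-0.03],0],[-1,[3.1,0,-0.03],0],[-1,[3.5,0,-0.03],0],[-1,[3.9,0,-0.03],0],[-1,[3.9,0,-0.03],0]]' 50
python3 - <<'E'
from h import *
C=np.zeros((600,800,3),np.uint8)
a=manip.camera("top")[125:245,205:305,::-1];b=manip.camera("scene")[150:295,205:320,::-1]
C[:480,:400]=cv2.resize(a,None,fx=4,fy=4,interpolation=2);b=cv2.resize(b,None,fx=3.4,fy=3.4,interpolation=2);C[:b.shape[0],400:400+b.shape[1]]=b
cv2.imwrite("pics/c7.png",C)
E
```

```text
clock: 11.65
eef_pos: [523.5, 11.8, 47.4]
eef_rot: [-3.142, -0.001, -0.031]
wrist_force: [1.6, -0.2, 2.6]
finger_gap: 19.5
finger_force: 50.0
```

View pics/c7.png

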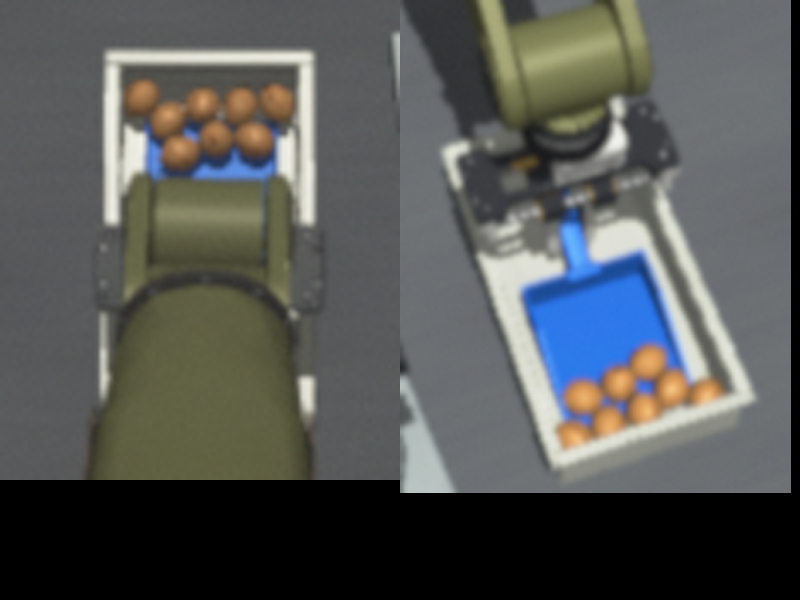

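Three nuts are well in the bowl and more sit at the lip, top-crop (168,120), (203,103) and (240,105). I'll push 12 mm further onto the cove, then tip the nose slightly up by pivoting on the back edge.

```bash
python3 -m creep '[[-1,[0.4,0,0],0],[-1,[0.8,0,0],0],[-1,[1.2,0,0],0],[-1,[1.3,0,0],0],[-1,[1.3,0,0],0],[-1,[1.2,0,0.05],0],[-1,[1.1,0,0.15],0],[-1,[1.0,0,0.25],0],[-1,[0.9,0,0.35],0],[-1,[0.9,0,0.4],0]]' 18
python3 -m creep '[[-1,[0,0,0],0],[-1,[0,0,0],0],[-1,[0,0,0],0]]' 60
python3 - <<'E'
from h import *
C=np.zeros((600,800,3),np.uint8)
a=manip.camera("top")[125:245,205:305,::-1];b=manip.camera("scene")[150:295,205:320,::-1]
C[:480,:400]=cv2.resize(a,None,fx=4,fy=4,interpolation=2);b=cv2.resize(b,None,fx=3.4,fy=3.4,interpolation=2);C[:b.shape[0],400:400+b.shape[1]]=b
cv2.imwrite("pics/c8.png",C)
E
```

```text
clock: 12.75
eef_pos: [532.4, 11.5, 44.1]
eef_rot: [3.142, -0.002, -0.031]
wrist_force: [-3.7, -0.1, 12.3]
finger_gap: 19.7
finger_force: 18.0
clock: 13.05
eef_pos: [532.4, 11.5, 44.1]
eef_rot: [3.142, -0.002, -0.031]
wrist_force: [-3.1, -0.4, 9.9]
finger_gap: 19.5
finger_force: 60.0
```

View pics/c8.png

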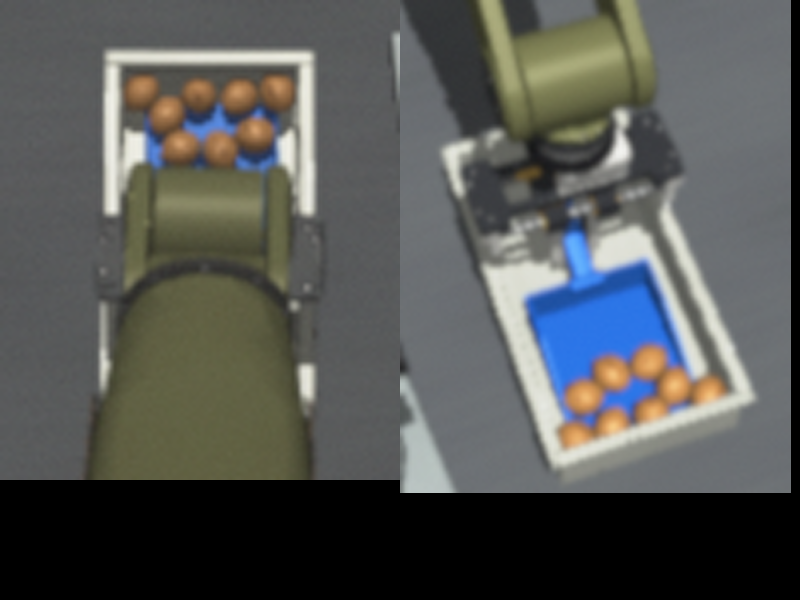

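The picture shows three nuts deep in the bowl, a fourth at top-crop (168,114) just inside the lip, and the remaining four along the end wall. I've now used all 10 views, so I'll work numerically from here. I'll retract slowly so nuts beyond the lip stay behind, then locate the nuts.

```bash
cat > nuts.py <<'E'
import sys
from h import *
from scipy.ndimage import maximum_filter
np.set_printoptions(precision=0,suppress=True)
B={"top":eval(sys.argv[1]),"scene":eval(sys.argv[2])}; z=float(sys.argv[3])
for n,(x0,y0,x1,y1) in B.items():
    im=manip.camera(n)[y0:y1,x0:x1]; im=cv2.resize(im,None,fx=4,fy=4,interpolation=2)
    h=cv2.cvtColor(im,cv2.COLOR_RGB2HSV); m=cv2.inRange(h,(3,75,50),(22,255,255))
    d=cv2.GaussianBlur(cv2.distanceTransform(m,2,5),(0,0),2)
    pk=np.argwhere((d==maximum_filter(d,21))&(d>7))
    print(n,[(plane(n,x0+c/4-.4,y0+r/4-.4,z)[:2].round().astype(int).tolist(),int(d[r,c])) for r,c in pk])
    b=cv2.inRange(h,(100,120,60),(130,255,255))|m
    if n=="scene":
        c=max(cv2.findContours(cv2.inRange(h,(100,120,60),(130,255,255)),0,2)[0],key=cv2.contourArea)
        print("blue",(cv2.approxPolyDP(cv2.convexHull(c),6,True)[:,0]/4+[x0,y0]).round(1).tolist())
s=manip.read_state(); print("t",round(s["clock"],2),"tcp",s["eef_pos"].round(1),"F",s["wrist_force"].round(1),"grip",s["finger_force"])
E
python3 nuts.py '(225,130,292,185)' '(212,172,318,295)' 25
python3 -m creep '[[-1,[-0.2,0,-0.05],0],[-1,[-0.4,0,-0.1],0],[-1,[-0.6,0,-0.15],0],[-1,[-0.8,0,-0.15],0],[-1,[-1,0,-0.15],0],[-1,[-1.2,0,-0.15],0],[-1,[-1.4,0,-0.15],0],[-1,[-1.6,0,-0.15],0],[-1,[-1.8,0,-0.15],0],[-1,[-2,0,-0.15],0],[-1,[-2,0,-0.15],0]]' 60
python3 nuts.py '(225,130,292,185)' '(212,172,318,295)' 25
```

```text
top [([712, 69], 15), ([709, -50], 15), ([709, 18], 14), ([707, -17], 15), ([692, 47], 14), ([669, -29], 13), ([659, 36], 14), ([657, 1], 13)]
scene [([438, 4], 7), ([659, 33], 16), ([656, -2], 16), ([687, 45], 16), ([699, 74], 13), ([668, -31], 15), ([699, 20], 11), ([698, -16], 11), ([696, -52], 12)]
blue [[257.5, 214.8], [277.5, 227.8], [288.2, 256.8], [252.0, 267.0], [242.2, 238.5], [254.5, 215.5]]
t 13.25 tcp [532.  12.  44.] F [-3.  0. 10.] grip 60.00351548194885
clock: 14.35
eef_pos: [511.4, 12.1, 44.5]
eef_rot: [-3.142, 0.001, -0.031]
wrist_force: [-1.8, 0.6, 0.4]
finger_gap: 19.7
finger_force: 60.0
top [([696, -49], 15), ([698, 68], 14), ([696, -12], 15), ([695, 18], 14), ([669, 48], 13), ([648, -29], 13), ([639, 36], 13), ([635, 1], 13)]
scene [([414, 3], 7), ([638, 35], 15), ([636, -1], 15), ([667, 46], 15), ([647, -31], 15), ([697, 69], 14), ([695, 16], 15), ([695, -14], 14), ([694, -52], 13)]
blue [[252.8, 208.8], [275.2, 222.0], [285.8, 251.0], [249.2, 260.0], [240.2, 232.2]]
t 14.45 tcp [512.  12.  45.] F [-2. -0.  1.] grip 59.99979615211487
```

Exactly four nuts rode with the scoop; the other four stayed at x≈696. I'll retract a bit more and lift slowly.

```bash
python3 -m creep '[[-1,[-0.2,0,0],0],[-1,[-0.4,0,-0.05],0],[-1,[-0.6,0,-0.1],0],[-1,[-0.8,0,-0.15],0],[-1,[-0.9,0,-0.25],0],[-1,[-1,0,-0.4],0],[-1,[-1,0,-0.7],0],[-1,[-1,0,-1.1],0],[-1,[-1,0,-1.6],0],[-1,[-1,0,-2.2],0],[-1,[-1,0,-2.9],0],[-1,[-1,0,-3.5],0]]' 60
python3 -m creep '[[-1,[0,0,-0.4],0],[-1,[0,0,-0.8],0],[-1,[0,0,-1],0],[-1,[0,0,-1.1],0],[-1,[0,0,-1.1],0]]' 60
python3 nuts.py '(225,130,292,200)' '(205,150,318,295)' 65
```

```text
clock: 15.65
eef_pos: [502.0, 12.4, 80.4]
eef_rot: [3.142, -0.0, -0.031]
wrist_force: [-0.1, 0.5, -1.0]
finger_gap: 19.3
finger_force: 60.0
clock: 16.15
eef_pos: [501.8, 12.4, 90.6]
eef_rot: [-3.142, 0.0, -0.031]
wrist_force: [0.1, -0.8, -1.9]
finger_gap: 19.5
finger_force: 60.0
top [([687, 66], 13), ([680, -15], 9), ([679, -44], 8), ([661, 49], 14), ([640, -29], 13), ([631, 37], 14), ([627, 2], 13)]
scene [([395, 4], 7), ([626, 36], 16), ([623, 0], 16), ([655, 47], 16), ([634, -29], 16), ([693, 8], 17), ([712, 57], 15), ([704, -23], 17), ([703, -55], 17)]
blue [[252.2, 197.0], [275.5, 210.8], [285.8, 239.0], [280.0, 255.8], [254.0, 264.2], [249.8, 259.0], [238.5, 222.5]]
t 16.25 tcp [502.  12.  90.] F [-0. -0. -2.] grip 59.99896466732025
```

Four nuts are still in the bowl and the rest are on the pan floor. I'll raise to presentation height while refining the stand pose.

```bash
python3 -m creep '[[-1,[0,0,-0.2],0],[-1,[0,0,-0.6],0],[-1,[0,0,-1.2],0],[-1,[0,0,-2],0],[-1,[0,0,-3],0],[-1,[0,0,-4],0],[-1,[0,0,-5],0],[-1,[0,0,-6],0],[-1,[0,0,-7],0],[-1,[0,0,-8],0],[-1,[0,0,-9],0],[-1,[0,0,-9.8],0]]' 60
python3 -m creep '[[-1,[0,0,-0.4],0],[-1,[0,0,-0.6],0],[-1,[0,0,-0.7],0],[-1,[0,0,-0.7],0],[-1,[0,0,-0.7],0]]' 60
python3 nuts.py '(210,130,302,230)' '(195,130,318,295)' 175
python3 - <<'E'
from h import *
np.set_printoptions(precision=1,suppress=True)
I=cv2.imread("pics/top0.png")
for p in [(304,134),(314,222),(350,219)]: print(plane("top",*p,14))
# plate edges by gradient along rows/cols
g=cv2.cvtColor(I,cv2.COLOR_BGR2GRAY).astype(float)
def edge(line,a,b):
    d=np.abs(np.diff(line[a:b]));k=d.argmax();w=d[max(0,k-1):k+2];return a+.5+(np.arange(max(0,k-1),k+2)[:len(w)]*w).sum()/w.sum()
L=np.array([plane("top",edge(g[v],300,320),v,14)[:2] for v in range(140,216,4)])
N=np.array([plane("top",u,edge(g[:,u],212,230),14)[:2] for u in range(318,346,3)])
R=np.array([plane("top",edge(g[v],336,358),v,14)[:2] for v in range(160,214,4)])
for nm,E in(("L",L),("R",R),("N",N)):
    vx,vy,x,y=cv2.fitLine(E.astype(np.float32),cv2.DIST_HUBER,0,.01,.01).ravel();print(nm,np.degrees(np.arctan2(vy,vx)),x,y)
E
```

```text
clock: 17.45
eef_pos: [501.9, 12.4, 189.6]
eef_rot: [3.142, -0.0, -0.031]
wrist_force: [0.5, -0.3, -2.0]
finger_gap: 19.7
finger_force: 60.0
clock: 17.95
eef_pos: [501.7, 12.4, 195.3]
eef_rot: [-3.142, 0.001, -0.031]
wrist_force: [0.1, -0.2, -2.3]
finger_gap: 19.4
finger_force: 60.0
top [([660, 48], 15), ([638, -28], 14), ([628, 37], 15), ([626, 2], 14)]
scene [([387, 7], 8), ([628, 35], 18), ([625, -1], 18), ([656, 46], 18), ([636, -30], 18), ([735, -13], 17), ([753, 31], 14), ([745, -41], 17), ([745, -69], 17)]
blue [[251.2, 175.5], [276.2, 191.2], [288.5, 223.2], [281.8, 238.5], [254.0, 248.5], [250.0, 246.0], [235.8, 203.0]]
t 18.05 tcp [502.  12. 195.] F [ 1.  0. -2.] grip 59.9989253282547
[ 758.2 -158.6   14. ]
[ 443.6 -178.5   14. ]
[ 450.8 -301.7   14. ]
L 3.7655957 571.8323 -166.16592
R 3.6356955 568.08997 -293.72516
N -86.28988 450.09103 -238.52365
```

Four nuts are in hand (x≈626–660). Next I'll pin down the stand from the ring light and the plate's far edge, then start the traverse.

Run:
```python
from h import *
np.set_printoptions(precision=1,suppress=True)
I={n:cv2.imread(f"pics/{n}0.png") for n in P}
g=cv2.cvtColor(I["top"],cv2.COLOR_BGR2GRAY).astype(float)
def edge(line,a,b):
    d=np.abs(np.diff(line[a:b]));k=d.argmax();return a+.5+k
print("far",np.array([plane("top",u,edge(g[:,u],126,142),14)[:2] for u in range(306,316,2)]).mean(0))
def org(y): return y
C=[]
for n,(x0,y0,x1,y1),lo,hi in (("scene",(150,215,200,255),(0,0,215),(180,45,255)),("top",(320,125,356,155),(0,8,120),(25,60,255))):
    h=cv2.cvtColor(I[n][y0:y1,x0:x1],cv2.COLOR_BGR2HSV); m=cv2.inRange(h,lo,hi)
    c=max(cv2.findContours(m,0,1)[0],key=cv2.contourArea); e=cv2.fitEllipse(cv2.convexHull(c)); print(n,e[0][0]+x0,e[0][1]+y0,e[1],e[2],cv2.contourArea(c))
    C.append((e[0][0]+x0,e[0][1]+y0))
X,r=tri(*C); print("ring",X,r)
# plate edges, scene view
s=cv2.cvtColor(I["scene"],cv2.COLOR_BGR2GRAY).astype(float)
for p in [(152.5,242.5),(186,330),(227.5,315),(192,224)]: print("scene corner",plane("scene",*p,14))
# predicted cross in scene
for o in [(525,-236,14),(530,-233,14)]: print("cross px",proj("scene",o),proj("top",o))
a=I["scene"][215:300,145:215]; print()
```

```text
far [ 764.7 -180.2]
scene 173.8170166015625 239.58904647827148 (32.46857833862305, 36.405670166015625) 66.90097045898438 409.5
top 337.7573490142822 139.03430366516113 (20.16315460205078, 27.98944854736328) 87.03240966796875 277.5
ring [ 646.4 -227.3  297.7] [0.7, 0.7]
scene corner [ 473.6 -304.3   14. ]
scene corner [ 763.9 -277.9   14. ]
scene corner [ 765.9 -160.5   14. ]
scene corner [ 455.2 -173.5   14. ]
cross px [178.4 249.4] [329.5 198.1]
cross px [179.8 250.5] [328.6 196.7]
```

Run:
```python
from h import *
for n,(x0,y0,x1,y1) in {"scene":(230,168,295,258),"top":(225,150,292,205)}.items():
    h=cv2.cvtColor(manip.camera(n)[y0:y1,x0:x1],cv2.COLOR_RGB2HSV)
    b=cv2.inRange(h,(100,120,60),(130,255,255))>0;k=cv2.inRange(h,(3,75,50),(22,255,255))>0
    print(n)
    for r in range(0,y1-y0): print(y0+r,"".join("N" if k[r,c] else "b" if b[r,c] else "." for c in range(x1-x0)))
```

```text
scene
168 .................................................................
169 .................................................................
170 .................................................................
171 ............................NN...................................
172 ...........N................NN...................................
173 ...........NN....................................................
174 ...........NN....................................................
175 ............N....................................................
176 ............NN......bbb..........................................
177 ............NN.....bbbbb.........................................
178 ...................bbbbbb........................................
179 ...................bbbbbb........................................
180 ...................bbbbbb........................................
181 ...................bbbbbb........................................
182 ...................bbbbbb........................................
183 ...................bbbbbbb..............
[... 8469 characters left out ...]
....................................................
196 ...................................................................
197 ...................................................................
198 ...................................................................
199 ...................................................................
200 ...................................................................
201 ...................................................................
202 ...................................................................
203 ...................................................................
204 ...................................................................
```

```bash
cat > tilt.py <<'E'
from h import *
np.set_printoptions(precision=1,suppress=True)
s=manip.read_state(); T=s["eef_pos"]; M=Ro.from_euler("xyz",s["eef_rot"]).as_matrix(); psi=np.arctan2(M[1,0],M[0,0])
G=T+[0,0,5.7]
def W(p,t): # scoop point -> world, nose-up tilt t deg
    return G+Ro.from_euler("ZY",[np.degrees(psi),-t],degrees=True).apply(np.array(p)-[-101,0,48.5])
if __name__=="__main__":
    for t in (0,2,4,6,8):
        print(t,*[proj("scene",W(p,t)) for p in [(65,-58,4),(65,58,8),(-65,-58,42),(-65,58,42)]],"bowl",W((0,0,20),t),"noseTop",proj("top",W((65,-58,4),t)),proj("top",W((65,58,8),t)))
E
python3 tilt.py
python3 - <<'E'
from h import *
x0,y0,x1,y1=230,133,285,152
h=cv2.cvtColor(manip.camera("top")[y0:y1,x0:x1],cv2.COLOR_RGB2HSV)
b=cv2.inRange(h,(100,120,60),(130,255,255))>0;k=cv2.inRange(h,(3,75,50),(22,255,255))>0
for r in range(0,y1-y0): print(y0+r,"".join("N" if k[r,c] else "b" if b[r,c] else "." for c in range(x1-x0)))
E
```

```text
0 [251.1 248.3] [292.1 234.4] [235.4 201.1] [275.3 189.3] bowl [602.7   9.3 172.6] noseTop [275.7 148.2] [239.5 147.7]
2 [251.2 247.8] [292.5 233.8] [235.4 201. ] [275.3 189.1] bowl [603.7   9.3 176.2] noseTop [275.7 147.2] [239.5 146.7]
4 [251.3 247.2] [292.8 233.2] [235.4 200.8] [275.3 188.9] bowl [604.5   9.3 179.8] noseTop [275.8 146.3] [239.4 145.9]
6 [251.4 246.5] [293.1 232.4] [235.3 200.5] [275.4 188.7] bowl [605.2   9.3 183.4] noseTop [275.9 145.4] [239.3 145.1]
8 [251.4 245.8] [293.3 231.6] [235.3 200.3] [275.4 188.4] bowl [605.7   9.2 187. ] noseTop [275.9 144.6] [239.2 144.3]
133 .......................................................
134 .......................................................
135 .......................................................
136 .......................................................
137 .......................................................
138 .......................................................
139 .......................................................
140 .......................................................
141 .......................................................
142 .......................................................
143 .......................................................
144 ..............NNNNN....................................
145 ............NNNNNNN....................................
146 ............NNNNNNNN...................................
147 ............NNNNNNNN.bbbbbbbbbbbbbbbbbbbbbbbbb.........
148 ...........NNNNNNNNN.bbbbbbbbbbbbbbbbbbbbbbbbb.........
149 .......NN..NNNNNNNN..bbbbbbbbbbbbbbbbbbbbbbbbb.........
150 ......NNN..NNNNNNNN.bbbbbbbbbbbbbbbbb.....bbbb.........
151 ......NNN..NNNNNNNN.bbbbbbbbbbbbbbbb...NN...bb.........
```

The tilt fits about 2° nose-up. The target TCP is (427, −240, 199) at yaw 3.7°. I'll traverse gently.

```bash
python3 -m creep '[[-1,[-0.03,0.1,0],0],[-1,[-0.08,0.29,0],0],[-1,[-0.15,0.58,0],0],[-1,[-0.26,0.97,0],0],[-1,[-0.38,1.45,0],0],[-1,[-0.54,2.03,-0.02],0],[-1,[-0.72,2.71,-0.03],0],[-1,[-0.92,3.48,-0.05],0],[-1,[-1.13,4.25,-0.06],0],[-1,[-1.33,5.03,-0.07],0],[-1,[-1.54,5.8,-0.08],0],[-1,[-1.74,6.58,-0.1],0]]' 60
python3 -m creep '[[-1,[-0.2,0.77,0],0],[-1,[-0.41,1.55,-0.02],0],[-1,[-0.61,2.32,-0.03],0],[-1,[-0.82,3.1,-0.05],0],[-1,[-1.02,3.87,-0.06],0],[-1,[-1.23,4.64,-0.07],0],[-1,[-1.43,5.42,-0.08],0],[-1,[-1.64,6.19,-0.09],0],[-1,[-1.84,6.97,-0.1],0],[-1,[-2.05,7.74,-0.11],0],[-1,[-2.25,8.51,-0.12],0],[-1,[-2.46,9.29,-0.14],0]]' 60
python3 -m creep '[[-1,[-0.2,0.77,0],0],[-1,[-0.41,1.55,-0.02],0],[-1,[-0.61,2.32,-0.03],0],[-1,[-0.82,3.1,-0.05],0],[-1,[-1.02,3.87,-0.06],0],[-1,[-1.23,4.64,-0.07],0],[-1,[-1.43,5.42,-0.08],0],[-1,[-1.64,6.19,-0.09],0],[-1,[-1.82,6.87,-0.1],0],[-1,[-1.97,7.45,-0.11],0],[-1,[-2.1,7.93,-0.12],0],[-1,[-2.23,8.42,-0.13],0]]' 60
python3 -m creep '[[-1,[-0.1,0.39,0],0],[-1,[-0.18,0.68,0],0],[-1,[-0.23,0.87,0],0],[-1,[-0.28,1.06,0],0],[-1,[-0.31,1.16,0],0],[-1,[-0.31,1.16,0],0]]' 60
python3 d.py 426.8 -240 199 3.7; python3 nuts.py '(290,130,380,230)' '(120,150,250,300)' 195
```

```text
clock: 19.4
eef_pos: [482.2, -53.5, 196.6]
eef_rot: [3.142, -0.0, -0.031]
wrist_force: [0.5, 0.3, -2.1]
finger_gap: 19.9
finger_force: 60.0
clock: 20.6
eef_pos: [454.8, -145.5, 198.0]
eef_rot: [3.142, -0.0, -0.031]
wrist_force: [0.3, -0.5, -1.3]
finger_gap: 19.2
finger_force: 60.0
clock: 21.8
eef_pos: [430.0, -228.7, 199.3]
eef_rot: [3.142, -0.0, -0.031]
wrist_force: [-0.0, -0.2, -1.4]
finger_gap: 19.4
finger_force: 60.0
clock: 22.4
eef_pos: [426.6, -239.9, 199.3]
eef_rot: [-3.142, 0.0, -0.031]
wrist_force: [0.8, -1.1, -2.1]
finger_gap: 19.6
finger_force: 60.0
t 22.4 shift cm [0.02 0.01 0.03] turn -1.09 rot [-180.      0.     -1.76] gap 19.6 F [ 0.8 -1.1 -2.1]
top [([580, -203], 14), ([559, -278], 15), ([551, -214], 16), ([549, -246], 14)]
scene [([309, -291], 7), ([569, -286], 14), ([617, -377], 12)]
blue [[154.2, 179.2], [181.0, 196.0], [188.5, 227.2], [146.0, 241.2], [137.5, 207.8], [149.5, 180.8]]
t 22.5 tcp [ 427. -240.  199.] F [-1.  0. -2.] grip 59.99898970127106
```

```bash
python3 -m creep '[[-1,[0,0,0],-0.03],[-1,[0,0,0],-0.1],[-1,[0,0,0],-0.2],[-1,[0,0,0],-0.32],[-1,[0,0,0],-0.45],[-1,[0,0,0],-0.6],[-1,[0,0,0],-0.74],[-1,[0,0,0],-0.86],[-1,[0,0,0],-0.96],[-1,[0,0,0],-1.04],[-1,[0,0,0],-1.08],[-1,[0,0,0],-1.09]]' 60
python3 -m creep '[[-1,[0,0,0],0],[-1,[0,0,0],0],[-1,[0,0,0],0],[-1,[0,0,0],0]]' 60
python3 d.py 426.8 -240 199 3.7; python3 nuts.py '(290,125,380,230)' '(120,150,250,300)' 195; python3 tilt.py
python3 - <<'E'
from h import *
for n,(x0,y0,x1,y1) in {"scene":(128,176,200,250),"top":(300,136,365,170)}.items():
    h=cv2.cvtColor(manip.camera(n)[y0:y1,x0:x1],cv2.COLOR_RGB2HSV)
    b=cv2.inRange(h,(100,120,60),(130,255,255))>0;k=cv2.inRange(h,(3,75,50),(22,255,255))>0
    print(n)
    for r in range(0,y1-y0): print(y0+r,"".join("N" if k[r,c] else "b" if b[r,c] else "." for c in range(x1-x0)))
E
```

```text
clock: 23.7
eef_pos: [426.7, -239.9, 199.3]
eef_rot: [3.142, -0.0, 0.065]
wrist_force: [0.4, -0.1, -2.2]
finger_gap: 19.5
finger_force: 60.0
clock: 24.1
eef_pos: [426.7, -239.9, 199.3]
eef_rot: [3.142, 0.0, 0.064]
wrist_force: [-0.8, 0.5, -2.4]
finger_gap: 19.8
finger_force: 60.0
t 24.1 shift cm [0.01 0.01 0.03] turn -0.0 rot [180.     0.     3.69] gap 19.8 F [-0.8  0.5 -2.4]
top [([576, -189], 15), ([562, -264], 15), ([548, -237], 17), ([549, -202], 16)]
scene [([314, -290], 7), ([617, -377], 12)]
blue [[149.8, 180.2], [154.5, 178.8], [182.2, 194.8], [195.0, 229.5], [150.8, 240.2], [139.0, 210.2]]
t 24.2 tcp [ 427. -240.  199.] F [ 0.  1. -2.] grip 59.99888598918915
0 [156.6 254.7] [198.3 237.2] [139.5 208.4] [180.5 193.2] bowl [ 527.5 -233.4  176.5] noseTop [350.9 167. ] [314.7 170. ]
2 [156.3 254.2] [198.2 236.6] [139.4 208.2] [180.4 193. ] bowl [ 528.4 -233.3  180. ] noseTop [351.2 166.1] [314.9 169.1]
4 [155.9 253.7] [198.  235.9] [139.3 208.1] [180.4 192.8] bowl [ 529.2 -233.3  183.6] noseTop [351.5 165.3] [315.  168.3]
6 [155.5 253. ] [197.8 235.2] [139.2 207.8] [180.3 192.6] 
[... 7573 characters left out ...]

160 .................................................................
161 .................................................................
162 .................................................................
163 .................................................................
164 .................................................................
165 .................................................................
166 ....................NN........................bbbbbb.............
167 ...................NNNNNN...................bbbbbbbb.............
168 ..................NNNNNNNN............bbbbbbbbbbbbbb.............
169 ...............bb.NNNNNNNN.bbbbbbbbbbbbbbbbbbbbbbbbbb............
```

The pose matches the target (bowl ≈(528,−233,180), ~2° nose-up), with four nuts in the bowl. I'll do a last check of the pan and of steadiness, then hand in.

```bash
python3 -m creep '[[-1,[0,0,0],0],[-1,[0,0,0],0],[-1,[0,0,0],0],[-1,[0,0,0],0],[-1,[0,0,0],0]]' 60
python3 nuts.py '(225,130,292,240)' '(205,165,318,295)' 20; python3 nuts.py '(290,125,380,230)' '(120,150,125,155)' 195 2>/dev/null | head -1
python3 -c "from cell import manip; print(manip.sign_off())"
```

```text
clock: 24.8
eef_pos: [426.7, -239.9, 199.3]
eef_rot: [-3.142, 0.0, 0.064]
wrist_force: [-0.1, -0.6, -2.4]
finger_gap: 19.5
finger_force: 60.0
top [([698, 69], 15), ([686, -13], 14), ([685, -48], 14), ([671, 20], 13)]
scene [([674, 17], 17), ([696, 68], 15), ([687, -16], 17), ([686, -49], 17)]
top [([576, -189], 15), ([562, -264], 15), ([548, -237], 17), ([549, -202], 16)]
the job is handed in; nothing more can be done
NoneTraceback (most recent call last):
  File "nuts.py", line 14, in <module>
    c=max(cv2.findContours(cv2.inRange(h,(100,120,60),(130,255,255)),0,2)[0],key=cv2.contourArea)
ValueError: max() iterable argument is empty
```

Job handed in at about 25 s: the scoop is held steady at the camera's focus with four walnuts in it, about 2° nose-up by my measurement, and the other four walnuts are still in the pan.

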